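Wipe the plastic chips off the plate with the scraper that fits

TASK

Take the scraper whose blade just fits between the rails of the wiping station, set its edge down on the white plate at the end away from the catch pan, behind all the chips, and wipe the plate along its whole length with a light, steady pressure so that every chip drops into the catch pan. Never press hard and do not touch the chips with the fingers. Then hang the scraper back upright across the rack in its empty bay, and leave the other scrapers and everything else where they are.

Things in the scene. Friction and masses are not known exactly. Their poses are not given: they have to be found in the camera images.
- station: fixed wiping station; origin on the worktop under the middle of its white plate, z up. Plate top at z 34 mm, y -92 to 92, ends open. Two rails along y, 8 mm high, leave a lane 70 mm wide about x = 0. Plate yields 1 mm per 6 N, 6 mm at most. Steel catch pan at the -y end: inside x -54 to 54, y -180 to -90, floor z 4, walls z 22 mm
- rack: fixed blue scraper rack, 116 x 200 mm; origin on the worktop, centre. Two beams along y at x -52 and 52 mm (12 thick, 92 between), tops at z 45. Three bays at y -65, 0, 65, parted by 4 mm ribs on the beams. A scraper hangs with its bar across both beams, blade between them
- scraper_a: scraper, grey blade 48 mm wide (as is the bright strip on its bar). Origin: mid-underside of its black shoulder bar (114 along x, 30 y, 8 mm thick) resting on the rack. x along blade, z up. Orange grip block 50 (x) x 22 (y), z 8 to 52 mm. Below: clamp 44 x 14, to z -12, and blade 6 mm thick, its edge set 22 to 32 mm below the origin, differently each time: find it by touch. 170 g
- scraper_b: scraper, grey blade 64 mm wide (as is the bright strip on its bar). Origin: mid-underside of its black shoulder bar (114 along x, 30 y, 8 mm thick) resting on the rack. x along blade, z up. Orange grip block 50 (x) x 22 (y), z 8 to 52 mm. Below: clamp 44 x 14, to z -12, and blade 6 mm thick, its edge set 22 to 32 mm below the origin, differently each time: find it by touch. 170 g
- scraper_c: scraper, grey blade 80 mm wide (as is the bright strip on its bar). Origin: mid-underside of its black shoulder bar (114 along x, 30 y, 8 mm thick) resting on the rack. x along blade, z up. Orange grip block 50 (x) x 22 (y), z 8 to 52 mm. Below: clamp 44 x 14, to z -12, and blade 6 mm thick, its edge set 22 to 32 mm below the origin, differently each time: find it by touch. 170 g
- chip_1: loose blue plastic chip, about 13 x 11 x 5 mm, lying on the wipe plate; origin: centre of its underside
- chip_2: loose green plastic chip, about 13 x 11 x 5 mm, lying on the wipe plate; origin: centre of its underside
- chip_3: loose red plastic chip, about 13 x 11 x 5 mm, lying on the wipe plate; origin: centre of its underside
- chip_4: loose blue plastic chip, about 13 x 11 x 5 mm, lying on the wipe plate; origin: centre of its underside
- chip_5: loose green plastic chip, about 13 x 11 x 5 mm, lying on the wipe plate; origin: centre of its underside
- petri: closed round petri dish, 91 mm across, 16 high; bystander; origin: centre of its underside
- timer: white bench timer, 70 x 66 x 19 mm; bystander; origin: centre of its underside
- stain_bottle: amber bottle with black cap, 41 mm across, 80 high; bystander; origin: centre of its underside
- tally: round white hand tally counter, 58 x 56 x 24 mm; bystander; origin: centre of its underside

How it is judged (in metres and radians):
On the way, in this order (a step that is already met when the one before it is completed fails the run):
1. the fitting scraper is set down on the plate behind the chips, pressed with at least 1.5 N (contact force between scraper_b and station above 1.5 N and y of scraper_b in the frame of station above 0.05 m and x of scraper_b in the frame of station between -0.012 and 0.012 m), for 0.1 s.
2. still pressed on the plate (over 1 N) at the middle of the lane (contact force between scraper_b and station above 1 N and y of scraper_b in the frame of station between -0.02 and 0.02 m and x of scraper_b in the frame of station between -0.012 and 0.012 m), for 0.03 s.
3. still pressed on the plate (over 1 N) at the pan end of the lane (contact force between scraper_b and station above 1 N and y of scraper_b in the frame of station between -0.096 and -0.072 m and x of scraper_b in the frame of station between -0.012 and 0.012 m), for 0.03 s.
At the end, for the whole second after the job is handed in: All five chips lie at rest in the catch pan (inside its walls, below 22 mm above the worktop). The 64 mm scraper hangs released and at rest on the rack: within 12 mm of its long middle line, between the outer bays, bar on the beams within 5 mm of height, upright within 0.08 rad (x of chip_1 in the frame of station between -0.056 and 0.056 m and y of chip_1 in the frame of station between -0.182 and -0.091 m and z of each of chip_1, chip_2, chip_3, chip_4, chip_5 in the frame of station below 0.022 m and linear speed of each of chip_1, chip_2, chip_3, chip_4, chip_5, scraper_b below 0.02 m/s and x of chip_2 in the frame of station between -0.056 and 0.056 m and y of chip_2 in the frame of station between -0.182 and -0.091 m and x of chip_3 in the frame of station between -0.056 and 0.056 m and y of chip_3 in the frame of station between -0.182 and -0.091 m and x of chip_4 in the frame of station between -0.056 and 0.056 m and y of chip_4 in the frame of station between -0.182 and -0.091 m and x of chip_5 in the frame of station between -0.056 and 0.056 m and y of chip_5 in the frame of station between -0.182 and -0.091 m and x of scraper_b in the frame of rack between -0.012 and 0.012 m and y of scraper_b in the frame of rack between -0.08 and 0.08 m and z of scraper_b in the frame of rack between 0.04 and 0.05 m and angle between scraper_b's own z axis and vertical below 0.08 rad); the robot touches nothing.
It fails at once if the scraper is pressed on the wiping station with more than 30 N (contact force between scraper_b and station above 30 N).
It fails at once if the fingers touch a chip (contact force between the fingers and chip_1 above 0.3 N or contact force between the fingers and chip_2 above 0.3 N or contact force between the fingers and chip_3 above 0.3 N or contact force between the fingers and chip_4 above 0.3 N or contact force between the fingers and chip_5 above 0.3 N).
It fails at once if a scraper of the wrong size is lifted or shifted (over 15 mm) (distance of any of scraper_a, scraper_c from where it was at the start of the episode above 0.015 m).
It fails at once if a bystander is shifted by more than 20 mm (distance of any of petri, timer, stain_bottle, tally from where it was at the start of the episode above 0.02 m).
It also fails if it takes over 58 s, if anything falls off the work surface, if the arm or the gripper's body presses on something with over 40 N, if the wrist force passes 120 N, or if a joint passes its speed limit or range.

ROBOT

A 7-joint arm with a two-finger parallel gripper is mounted at the origin on a cart in front of the work surface, level with it; the furniture and walls round the work are solid. World frame = base frame: x ahead of the robot, y to its left, z up, the work surface at z = 0. Lengths are in mm, angles in rad, forces in N, time in s.
With the tool pointing down it reaches from about 400 to 875 mm from the base axis. Payload 4.4 kg.
Tool frame: the origin (TCP) lies on the centre line of the jaws, within the pads' length; the fingertips stand 14 mm ahead of it and the grasp point (between the pads) lies 5 mm behind it (tips_ahead is the distance from the TCP to the fingertips, in mm); z points along the fingers, y is the line along which they close (so a half turn about z gives the same grasp; the last joint's range is limited). The gripper opens to 85 mm and grips with 20 to 120 N. Pads are 22 mm wide; open, the fingers measure 114 mm over their backs; the gripper's body (76 mm by 85 mm) begins 54 mm behind the grasp point. The pads swing forward as they close: fully open they stand 13 mm farther back than shut.
Start: joints at [-1.274, 0.628, 0.038, 1.517, -0.027, 0.996, -0.02], TCP at [230.658, 607.712, 245.313] pointing down, gripper open.
Joint ranges: [-3.06, 3.06], [-0.37, 2.12], [-1.25, 1.32], [0.18, 2.47], [-1.1, 4.24], [0.23, 1.98], [-2.94, 2.94]. Speed limits (rad/s): [2.57, 2.57, 3.14, 3.14, 3.14, 3.14, 3.14].

INTERFACE

Orientations are given as [roll, pitch, yaw] about the fixed x, y, z axes, in that order (R = Rz(yaw) Ry(pitch) Rx(roll)).
In Python, from cell import * gives the robot as it stands.
- The arm moves only by the tool move_arm, never from a script. Its argument "rows" is text: rows parted by semicolons, each of 7 numbers parted by spaces: the shift along the tool's x, y, z scaled (see below), then the turn, a rotation vector about the tool's x, y, z scaled (see below), then the closure, from -1 (fully open) to 1 (shut). A call has 1 to 12 rows; each row is the pose to reach, as a shift and turn from the pose commanded when the call began, along the tool's axes at that moment; what a row does not reach only later rows make up. The controller multiplies each number of a shift by 0.3 m and each number of a turn by pi/2 rad. A row lasts 1/12 s, in which the tool goes at most 41.7 mm and 7.16 degrees, less where a joint would pass 70% of its speed; a pose out of reach is approached as far as the arm can. A call with a number of a shift or a turn outside -1 to 1 is refused whole. A call with a gripper value outside its range is refused whole. The fingers move at their own pace and stop on an object; the grip force is fixed at half the most. Time passes only in rows, so rows that repeat a pose let the fingers close. It gives the time, the measured TCP pose, the force, the opening and the grip force at its end, in the units of the state.
- read_state(): the state, without advancing time (a new reading comes with each control period).
- get_image(name): name is "scene" or "top"; returns a dict with "img" (480x640x3 uint8, red, green, blue), "vfov" (degrees; the focal length in pixels is half the picture's height over the tangent of half this angle, whatever the lens; pixels are square), "cx", "cy" (the principal point, pixels), "extrinsics" (4x4, takes a point from camera to world coordinates). Camera axes: x right, y up, looking along -z (the intrinsics and any distortion apply to the point x, -y, -z); pixel columns grow to the right and rows downward; lengths in mm; the calibration is good to about 2 mm. A picture is of the moment at which its call begins. There is no depth.
- finish_job(): hands the job in; it is judged then, once.
The state is a dict: "clock": time; "qpos": joint angles; "qd": joint speeds; "tau": joint torques, N m; "eef_pos": TCP position; "tool_rot": TCP orientation; "force": force on the tool from outside, world axes, zero at the start; "torque": the same for the moment, N m; "width": finger opening in mm; "gripper_force": force on a finger pad.
Only numpy, scipy, OpenCV 4.12 (cv2) and the standard library are available. Lean on these libraries where they do the work, as an engineer would, in place of code of your own. Each camera call takes 0.05 s, during which the arm holds its last target. There are 200 camera calls.

## Working session

There is one attempt and no reset: what is moved stays moved. The work goes in short steps, Python scripts to look and compute and a tool call to move; the robot and the scene stay as the last step left them, time stands still between calls to the robot, and variables do not carry over. Pictures are saved under pics/ and viewed, at most 10 in all, crops included, and the job is handed in when it is done.

Besides the shell and the picture viewer there is one more tool, called after "Emit:" as name(argument=value, ...) on one line, values as JSON. move_arm: Moves the arm, as the interface text tells. Its arguments: {"type":"object","properties":{"rows":{"type":"string"}},"required":["rows"]}

```bash
ls; mkdir -p pics; python3 - <<'E'
from cell import *
import cv2,numpy as np
for n in("scene","top"):
    d=get_image(n); cv2.imwrite(f"pics/{n}0.png",d["img"][:,:,::-1]); np.save(f"{n}0.npy",d,allow_pickle=True)
    print(n,{k:v for k,v in d.items() if k!="img"})
s=read_state();print(s)
E
```

```text
pics
scene {'vfov': 49.25650710803008, 'cx': 308.93794159510827, 'cy': 237.68293080393676, 'extrinsics': array([[-6.60239131e-01,  4.32610525e-01, -6.13948225e-01,
        -2.29530656e+02],
       [-7.50876226e-01, -3.98066363e-01,  5.26999112e-01,
         5.85845839e+02],
       [-1.64067745e-02,  8.08944562e-01,  5.87655948e-01,
         8.22027546e+02],
       [ 0.00000000e+00,  0.00000000e+00,  0.00000000e+00,
         1.00000000e+00]])}
top {'vfov': 54.75153165969536, 'cx': 321.4572134962828, 'cy': 245.25838149660802, 'extrinsics': array([[ 2.72859686e-02,  9.92898335e-01, -1.15794525e-01,
         4.11747760e+02],
       [-9.99296784e-01,  3.00735297e-02,  2.23946417e-02,
        -7.10886375e+01],
       [ 2.57179526e-02,  1.15102037e-01,  9.93020699e-01,
         1.12086115e+03],
       [ 0.00000000e+00,  0.00000000e+00,  0.00000000e+00,
         1.00000000e+00]])}
{'clock': 0.1, 'qpos': array([-1.27381174,  0.62926004,  0.03844123,  1.51824565, -0.0269717 ,
        0.99630362, -0.01999431]), 'qd': array([ 3.38713680e-05, -1.72822020e-03,  9.49034870e-04, -2.79442106e-03,
        4.60700842e-04,  8.41071968e-04, -1.66461372e-03]), 'tau': array([ 2.75013561e-03, -5.64524496e+01,  1.23049255e+00, -1.93973351e+01,
        1.13100198e-02,  5.47201766e-03,  1.95719144e-05]), 'eef_pos': array([230.46092386, 607.21021815, 244.48396651]), 'tool_rot': array([-3.13989433e+00,  3.86473732e-05,  2.77883255e+00]), 'force': array([ 0.01359628, -0.39328193, -0.0447274 ]), 'torque': array([ 0.00677166, -0.03774273, -0.0182872 ]), 'gripper_force': 0.0, 'width': 85.59250744949722}
```

View pics/scene0.png

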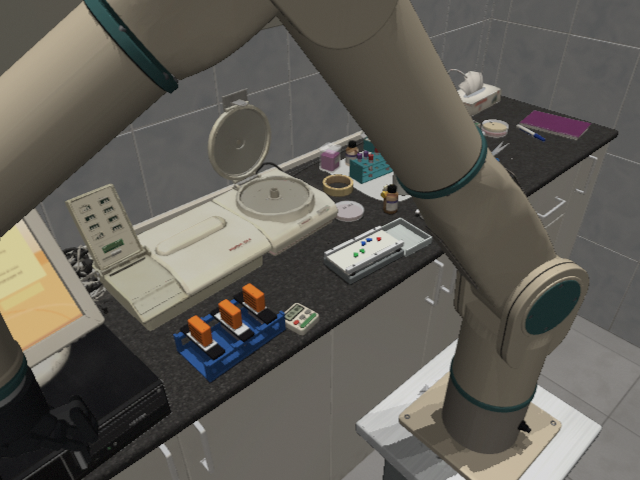

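View pics/top0.png

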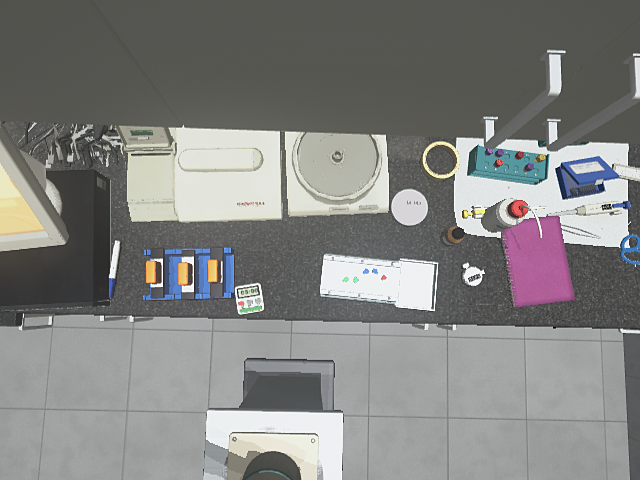

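The scene view shows the blue rack at (230,335) with three orange grips and the station at (378,248). In the top view the rack is at (190,273), and the station spans (320-437, 253-310) with its pan to the right. Next I'll zoom in.

```bash
python3 - <<'E'
import cv2,numpy as np
t=cv2.imread("pics/top0.png");s=cv2.imread("pics/scene0.png")
f=lambda im,x0,y0,w,h:cv2.resize(im[y0:y0+h,x0:x0+w],(w*4,h*4),interpolation=cv2.INTER_CUBIC)
a=np.vstack([np.hstack([f(t,135,240,135,75),f(t,315,245,65,75)]),f(t,315,245,200,75)])
b=f(s,170,275,160,105);c=f(s,320,205,120,80)
cv2.imwrite("pics/t1.png",a)
o=np.zeros((420,800,3),np.uint8);o[:420,:640]=b
cv2.imwrite("pics/s1.png",b);
E
```

```text
(no output)
```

View pics/t1.png

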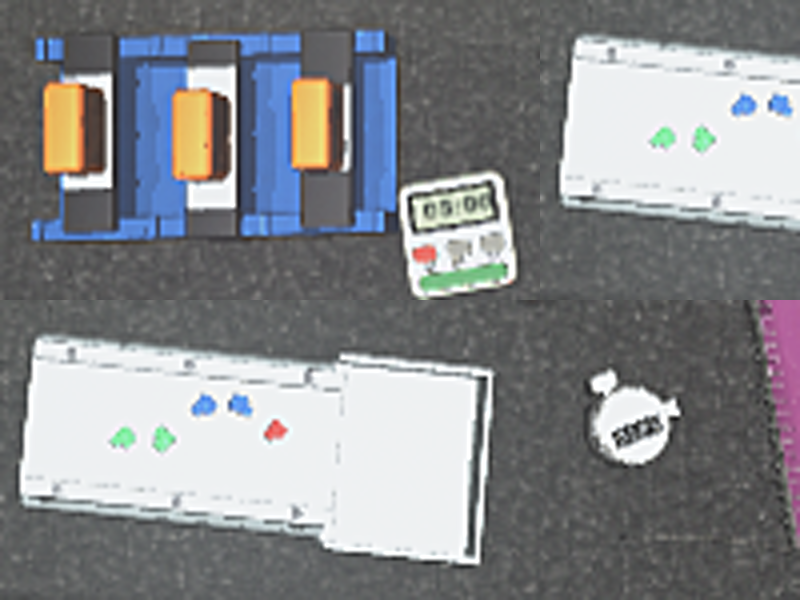

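View pics/s1.png

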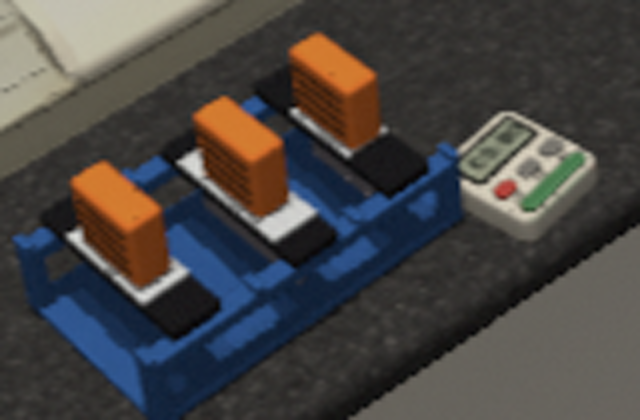

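Top crop: the strip on the left scraper is about 125 px against a 203 px bar, so about 64–70 mm. The middle one is about 80 and the right one about 50. The left scraper, in the +y bay, is therefore scraper_b. Its grip top is around (145–156, 260–283) in the full picture. Next I'll measure it.

```bash
cat > h.py <<'E'
import numpy as np,cv2
from scipy.spatial.transform import Rotation as Ro
def load(n,k=0): return np.load(f"{n}{k}.npy",allow_pickle=True).item()
def ray(d,u,v):
    f=240/np.tan(np.radians(d["vfov"]/2)); E=d["extrinsics"]
    r=E[:3,:3]@np.array([(u-d["cx"])/f,-(v-d["cy"])/f,-1]); return E[:3,3],r/np.linalg.norm(r)
def onz(d,p,z):
    o,r=ray(d,*p); return o+r*(z-o[2])/r[2]
def proj(d,P):
    f=240/np.tan(np.radians(d["vfov"]/2)); E=d["extrinsics"]
    c=E[:3,:3].T@(np.asarray(P,float)-E[:3,3]); return np.array([d["cx"]-f*c[0]/c[2],d["cy"]+f*c[1]/c[2]])
def tri(d1,p1,d2,p2):
    o1,a=ray(d1,*p1);o2,b=ray(d2,*p2)
    s=np.linalg.lstsq(np.c_[a,-b],o2-o1,rcond=None)[0]
    A=o1+s[0]*a;B=o2+s[1]*b; return (A+B)/2,np.linalg.norm(A-B)
def move(cur,curR,tgt,tgtR):
    "numbers for move_arm: commanded pose -> target pose (mm, rpy)"
    R0=Ro.from_euler('xyz',curR);R1=Ro.from_euler('xyz',tgtR)
    s=R0.inv().apply(np.array(tgt)-cur)/300; t=(R0.inv()*R1).as_rotvec()/(np.pi/2)
    return np.round(np.r_[s,t],4)
E
python3 - <<'E'
from h import *
np.set_printoptions(suppress=True,precision=2)
T=load("top");S=load("scene")
for n,d in(("top",T),("scene",S)):
    hsv=cv2.cvtColor(d["img"],cv2.COLOR_RGB2HSV)
    m=cv2.inRange(hsv,(5,130,60),(20,255,255))
    x0,x1,y0,y1=(130,240,240,310) if n=="top" else (170,300,270,370)
    mm=np.zeros_like(m);mm[y0:y1,x0:x1]=m[y0:y1,x0:x1]
    k,l,st,c=cv2.connectedComponentsWithStats(mm)
    for i in range(1,k):
        if st[i,4]<40: continue
        v=hsv[:,:,2][l==i]
        print(n,st[i],c[i],"V pct",np.percentile(v,[5,25,50,75,95]))
        # top face: bright
        thr=cv2.threshold(v.reshape(-1,1),0,255,cv2.THRESH_OTSU)[0]
        b=((l==i)&(hsv[:,:,2]>thr)).astype(np.uint8)
        cs=max(cv2.findContours(b,0,2)[0],key=cv2.contourArea); r=cv2.minAreaRect(cs)
        print("  thr",thr,"rect",np.array(r[0]),r[1],r[2], cv2.boxPoints(r).round(1).tolist())
        if n=="top":print("   z97",onz(T,r[0],97))
# station in top view: bright mask corners
g=cv2.cvtColor(T["img"],cv2.COLOR_RGB2GRAY)
for c in(340,360,385,415): print(c,g[248:318,c].tolist())
E
```

```text
top [146 261  10  23 150] [150.06 270.81] V pct [205. 234. 235. 243. 255.]
  thr 175.0 rect [150.5 271.5] (21.0, 9.0) 90.0 [[146.0, 261.0], [155.0, 261.0], [155.0, 282.0], [146.0, 282.0]]
   z97 [461.99 278.47  97.  ]
top [208 260  10  22  93] [212.44 269.38] V pct [152. 235. 247. 255. 255.]
  thr 186.0 rect [212.  270.5] (21.0, 8.0) 90.0 [[208.0, 260.0], [216.0, 260.0], [216.0, 281.0], [208.0, 281.0]]
   z97 [468.04 144.77  97.  ]
top [178 262  11  23 135] [182.23 272.73] V pct [220.3 234.  239.  243.  248. ]
  thr 72.0 rect [182.5 273. ] (22.0, 9.0) 90.0 [[178.0, 262.0], [187.0, 262.0], [187.0, 284.0], [178.0, 284.0]]
   z97 [460.71 208.75  97.  ]
scene [242 283  23  29 447] [253.51 296.88] V pct [ 67.  88. 109. 205. 211.]
  thr 144.0 rect [252.83 290.74] (20.29192352294922, 8.749053955078125) 36.02737808227539 [[242.0, 288.29998779296875], [247.1999969482422, 281.20001220703125], [263.6000061035156, 293.20001220703125], [258.5, 300.20001220703125]]
scene [218 299  24  30 458] [230.08 313.32] V pct [ 68.    93.   110.   210.   211.15]
  thr 149.0 rect [229. 307.] (20.79999923706054
[... 1206 characters left out ...]
4, 132, 120, 124, 100]
385 [97, 94, 98, 111, 121, 99, 97, 99, 97, 95, 92, 114, 180, 210, 248, 242, 243, 235, 176, 246, 242, 240, 240, 241, 240, 241, 246, 248, 175, 135, 145, 203, 247, 241, 241, 240, 240, 241, 240, 240, 240, 240, 241, 240, 240, 240, 241, 241, 241, 241, 245, 241, 138, 201, 137, 100, 92, 93, 102, 120, 103, 96, 108, 108, 92, 97, 108, 97, 96, 108]
415 [91, 99, 104, 98, 89, 89, 102, 100, 90, 90, 86, 122, 234, 247, 149, 252, 243, 241, 240, 240, 240, 241, 240, 241, 241, 240, 241, 240, 241, 241, 240, 240, 241, 241, 241, 241, 241, 241, 241, 241, 241, 241, 240, 240, 241, 240, 241, 240, 240, 240, 240, 241, 240, 241, 240, 240, 241, 242, 241, 237, 254, 66, 92, 93, 92, 92, 94, 91, 90, 100]
```

```bash
python3 - <<'E'
from h import *
np.set_printoptions(suppress=True,precision=2,linewidth=150)
T=load("top");S=load("scene")
for nm,a,b in(("b",(150.06,271.3),(198.1,323.49)),("c",(182.3,272.8),(229,307)),("a",(212.2,270.3),(252.83,290.74))):
    print(nm,*tri(T,a,S,b))
hsv=cv2.cvtColor(T["img"],cv2.COLOR_RGB2HSV).astype(float)
def edge(row,c0,c1):  # first crossing of saturation half
    p=hsv[row,c0:c1,1]; lo,hi=p.min(),p.max(); h=(lo+hi)/2
    i=np.where((p[:-1]<h)&(p[1:]>=h))[0]
    return c0+i[0]+(h-p[i[0]])/(p[i[0]+1]-p[i[0]]) if len(i) else np.nan
for nm,c0,c1 in(("b",158,170),("c",190,202)):
    E=[(edge(r,c0,c1),r) for r in range(248,298)]
    E=np.array([e for e in E if np.isfinite(e[0])])
    P=np.array([onz(T,e,53) for e in E]); 
    k=np.polyfit(P[:,0],P[:,1],1); res=P[:,1]-np.polyval(k,P[:,0]); ok=abs(res)<1.5
    k=np.polyfit(P[ok,0],P[ok,1],1);print(nm,"bar right edge slope dy/dx",k[0],ok.sum(),len(P),"y at x=462",np.polyval(k,462))
g=cv2.cvtColor(T["img"],cv2.COLOR_RGB2GRAY).astype(float)
def dips(lo,hi,base,z,cols):
    out=[]
    for c in cols:
        r0=int(base+(c-340)*0.11); p=240-g[r0-3:r0+4,c]; p=np.clip(p,0,None)
        if p.max()<15: continue
        r=(p*np.arange(r0-3,r0+4)).sum()/p.sum(); out.append(onz(T,(c,r),z))
    P=np.array(out);k=np.polyfit(P[:,1],P[:,0],1);res=P[:,0]-np.polyval(k,P[:,1]);ok=abs(res)<1.5
    k=np.polyfit(P[ok,1],P[ok,0],1);return k,ok.sum(),len(P)
for nm,b,z in(("far",261.0,38),("near",291.0,42),("near",291.0,34)):
    k,n,N=dips(0,0,b,z,range(328,392));print(nm,z,"dx/dy",k[0],"x at y=-130",np.polyval(k,-130),n,N)
# end of plate left, junction, pan end: row profile mid
for r in(270,275,280,285): print(r,g[r+0,316:328].tolist(),g[r,392:408].tolist(),g[r,428:442].tolist())
# chips
for nm,lo,hi in(("blue",(100,90,60),(130,255,255)),("green",(45,80,60),(90,255,255)),("red",(0,120,60),(8,255,255))):
    m=cv2.inRange(cv2.cvtColor(T["img"],cv2.COLOR_RGB2HSV),lo,hi);m[:, :325]=0;m[:,398:]=0;m[:258]=0;m[300:]=0
    k,l,st,c=cv2.connectedComponentsWithStats(m)
    for i in range(1,k):
        if st[i,4]>4: print(nm,c[i],st[i,4],onz(T,c[i],38))
E
```

```text
b [462.22 279.45  96.2 ] 0.6811312325044916
c [460.75 209.    95.85] 1.3490942461692945
a [468.2  144.27  95.38] 1.1325170362098367
b bar right edge slope dy/dx 0.07863269228829507 4 50 y at x=462 264.20370551602815
c bar right edge slope dy/dx 0.058833588296398814 45 50 y at x=462 192.91560508350702
far 38 dx/dy 0.07814753556251658 x at y=-130 503.5535878819862 55 64
near 42 dx/dy 0.07577775168508204 x at y=-130 433.1158880001438 18 32
near 34 dx/dy 0.07577775168508216 x at y=-130 433.3074403530614 18 32
270 [91.0, 96.0, 89.0, 88.0, 84.0, 76.0, 255.0, 244.0, 240.0, 239.0, 239.0, 239.0] [240.0, 241.0, 240.0, 240.0, 240.0, 241.0, 241.0, 242.0, 227.0, 243.0, 241.0, 241.0, 240.0, 240.0, 241.0, 240.0] [240.0, 240.0, 240.0, 241.0, 245.0, 255.0, 117.0, 77.0, 191.0, 255.0, 73.0, 78.0, 83.0, 94.0]
275 [95.0, 102.0, 97.0, 89.0, 68.0, 185.0, 254.0, 242.0, 239.0, 239.0, 239.0, 239.0] [241.0, 240.0, 240.0, 241.0, 240.0, 241.0, 241.0, 241.0, 241.0, 241.0, 241.0, 241.0, 241.0, 241.0, 240.0, 241.0] [240.0, 240.0, 241.0, 243.0, 251.0, 181.0, 68.0, 88.0, 255.0, 158.0, 71.0, 85.0, 92.0, 89.0]
280 [95.0, 90.0, 87.0, 90.0, 78.0, 255.0, 244.0, 240.0, 239.0, 239.0, 239.0, 239.0] [241.0, 240.0, 240.0, 240.0, 241.0, 241.0, 242.0, 230.0, 242.0, 241.0, 241.0, 240.0, 240.0, 241.0, 241.0, 240.0] [240.0, 240.0, 241.0, 244.0, 255.0, 146.0, 75.0, 104.0, 255.0, 74.0, 90.0, 88.0, 90.0, 89.0]
285 [97.0, 96.0, 101.0, 107.0, 210.0, 252.0, 242.0, 239.0, 239.0, 239.0, 239.0, 239.0] [241.0, 241.0, 240.0, 240.0, 240.0, 241.0, 242.0, 213.0, 243.0, 241.0, 240.0, 241.0, 241.0, 241.0, 240.0, 241.0] [240.0, 241.0, 242.0, 250.0, 182.0, 92.0, 79.0, 252.0, 238.0, 69.0, 108.0, 90.0, 85.0, 86.0]
blue [365.62 270.86] 21 [ 480.78 -200.64   38.  ]
blue [374.79 270.79] 19 [ 481.56 -222.19   38.  ]
green [345.39 278.94] 18 [ 460.52 -153.57   38.  ]
green [355.29 279.29] 17 [ 460.36 -176.77   38.  ]
red [383.21 277.07] 14 [ 467.42 -242.19   38.  ]
```

```bash
python3 - <<'E'
from h import *
np.set_printoptions(suppress=True,precision=3,linewidth=150)
T=load("top")
im=T["img"].astype(float); d=im[:,:,2]-im[:,:,0]
E=[]
for r in range(250,296):
    p=d[r,156:172]; h=55 if p.max()>110 else p.max()/2
    i=np.where((p[:-1]<h)&(p[1:]>=h))[0]
    if len(i) and p.max()>40: E.append((156+i[0]+(h-p[i[0]])/(p[i[0]+1]-p[i[0]]),r))
P=np.array([onz(T,e,53)[:2] for e in E])
for _ in range(4):
    k=np.polyfit(P[:,0],P[:,1],1);res=P[:,1]-np.polyval(k,P[:,0]);print(len(P),k[0],np.polyval(k,462),res.std());P=P[abs(res)<max(2*res.std(),.6)]
print(d[255,156:172],d[272,156:172],d[285,156:172])
print(move([230.658,607.712,245.313],[-3.13989,0,2.7788],[330,300,250],[np.pi,0,np.pi+.045]))
E
```

```text
46 0.09906436785182907 254.29593270161018 3.428880892003259
44 0.12621555351809313 253.77190597197767 2.7144187691061354
43 0.11949019701065823 253.6608251329562 2.605951633078784
38 0.059197470918351924 252.7034995075873 0.7670706371268594
[ 1.  2.  1. -1.  0.  2.  0. -4. 12. 41. 36. 35. 34. 33. 34. 58.] [-16. -26. -17. -21. -21.  -9.   0.  -2.  15.  47.  42.  42.  40.  94. 111. 103.] [  4.   6.   5.   5.   5.   4.   0.  -2.  15.  47.  43.  41.  37.  32. 110. 104.]
[-0.674 -0.842 -0.014 -0.001 -0.    -0.26 ]
```

```bash
python3 - <<'E'
from h import *
print(move([230.658,607.712,245.313],[np.pi,0,2.7788],[330,300,250],[np.pi,0,np.pi+.04]))
E
```

```text
[-0.6736 -0.8414 -0.0156  0.      0.     -0.2564]
```

Emit:
move_arm(rows="-0.15 -0.19 -0.0156 0 0 -0.06 0;-0.3 -0.38 -0.0156 0 0 -0.12 0;-0.45 -0.56 -0.0156 0 0 -0.18 0;-0.6736 -0.8414 -0.0156 0 0 -0.2564 0;-0.6736 -0.8414 -0.0156 0 0 -0.2564 0;-0.6736 -0.8414 -0.0156 0 0 -0.2564 0;-0.6736 -0.8414 -0.0156 0 0 -0.2564 0;-0.6736 -0.8414 -0.0156 0 0 -0.2564 0;-0.6736 -0.8414 -0.0156 0 0 -0.2564 0;-0.6736 -0.8414 -0.0156 0 0 -0.2564 0;-0.6736 -0.8414 -0.0156 0 0 -0.2564 0;-0.6736 -0.8414 -0.0156 0 0 -0.2564 0")

```text
clock: 1.1
eef_pos: [329.5, 301.6, 250.0]
tool_rot: [3.141, -0.0, -3.099]
force: [-0.5, -0.3, 0.2]
width: 42.7
gripper_force: 0.0
```

Emit:
move_arm(rows="-0.1 -0.02 0.08 0 0 0 0;-0.2 -0.04 0.16 0 0 0 0;-0.3 -0.06 0.24 0 0 0 0;-0.4376 -0.0862 0.333 0 0 0 0;-0.4376 -0.0862 0.333 0 0 0 0;-0.4376 -0.0862 0.333 0 0 0 0;-0.4376 -0.0862 0.333 0 0 0 0;-0.4376 -0.0862 0.333 0 0 0 0;-0.4376 -0.0862 0.333 0 0 0 0;-0.4376 -0.0862 0.333 0 0 0 0;-0.4376 -0.0862 0.333 0 0 0 0;-0.4376 -0.0862 0.333 0 0 0 0")

```text
clock: 2.1
eef_pos: [461.9, 279.8, 150.8]
tool_rot: [3.141, 0.001, -3.101]
force: [-0.2, -0.3, 0.8]
width: 42.7
gripper_force: 0.0
```

```bash
python3 - <<'E'
from cell import *
import cv2,numpy as np
from h import *
o=[]
for n,(x,y,w,h) in(("top",(120,230,130,80)),("scene",(150,260,130,110))):
    d=get_image(n); np.save(f"{n}1.npy",d,allow_pickle=True)
    c=cv2.resize(d["img"][y:y+h,x:x+w,::-1],None,fx=3,fy=3,interpolation=cv2.INTER_CUBIC);o.append(cv2.copyMakeBorder(c,0,330-c.shape[0],0,0,0))
cv2.imwrite("pics/g1.png",np.hstack(o)); s=read_state();print(s["eef_pos"],s["tool_rot"],s["force"],s["qpos"])
E
```

```text
[462.10681736 279.60953507 150.46754222] [ 3.14123763e+00  4.79596444e-04 -3.10138040e+00] [-1.20803369  0.23169849 -0.96723679] [-0.56587774  0.60202138 -0.0452824   1.91698581  0.04387809  0.62292503
  0.97217207]
```

View pics/g1.png

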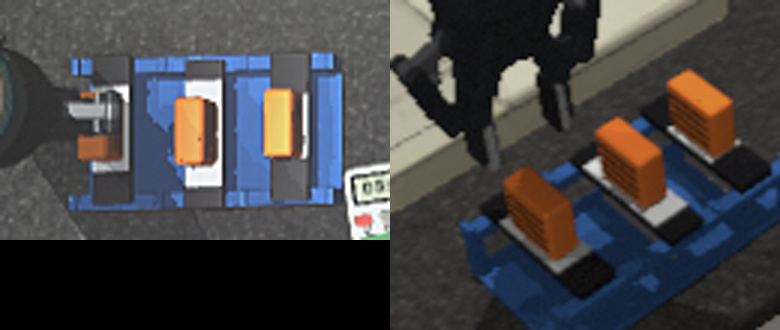

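The picture shows the two fingers straddling scraper_b's grip (top view near (105,125)), clear of the middle scraper. I'll descend.

Emit:
move_arm(rows="0 0 0.06 0 0 0 0;0 0 0.12 0 0 0 0;0 0 0.17 0 0 0 0;0 0 0.21 0 0 0 0;0 0 0.24 0 0 0 0;0 0 0.257 0 0 0 0;0 0 0.257 0 0 0 0;0 0 0.257 0 0 0 0;0 0 0.257 0 0 0 0")

```text
clock: 2.95
eef_pos: [462.7, 279.7, 73.6]
tool_rot: [3.141, 0.001, -3.102]
force: [-0.3, 0.0, 0.7]
width: 43.0
gripper_force: 0.0
```

Emit:
move_arm(rows="0 0 0 0 0 0 0.2;0 0 0 0 0 0 0.4;0 0 0 0 0 0 1;0 0 0 0 0 0 1;0 0 0 0 0 0 1;0 0 0 0 0 0 1;0 0 0 0 0 0 1;0 0 0 0 0 0 1")

```text
clock: 3.62
eef_pos: [462.6, 279.4, 73.7]
tool_rot: [3.141, 0.001, -3.102]
force: [-0.1, -1.0, 5.7]
width: 21.3
gripper_force: 58.9
```

Emit:
move_arm(rows="0 0 -0.02 0 0 0 1;0 0 -0.05 0 0 0 1;0 0 -0.1 0 0 0 1;0 0 -0.15 0 0 0 1;0 0 -0.2 0 0 0 1;0 0 -0.25 0 0 0 1;0 0 -0.3 0 0 0 1;0 0 -0.34 0 0 0 1;0 0 -0.3667 0 0 0 1;0 0 -0.3667 0 0 0 1;0 0 -0.3667 0 0 0 1")

```text
clock: 4.53
eef_pos: [462.2, 279.4, 183.3]
tool_rot: [3.141, 0.0, -3.102]
force: [0.3, 0.1, -2.3]
width: 21.4
gripper_force: 58.4
```

```bash
python3 - <<'E'
from h import *
y=-119; x=468.3+.077*(y+130)
print(x,move([462.2,279.4,183],[np.pi,0,np.pi+.04],[x,y,183],[np.pi,0,np.pi-.077]))
print(move([x,y,183],[np.pi,0,np.pi-.077],[x,y,120],[np.pi,0,np.pi-.077]))
E
```

```text
469.147 [ 0.03   -1.3279 -0.     -0.     -0.      0.0745]
[-0.   -0.    0.21  0.    0.    0.  ]
```

Emit:
move_arm(rows="0 -0.03 0 0 0 0 1;0.003 -0.1 0 0 0 0 1;0.005 -0.18 0 0 0 0 1;0.007 -0.27 0 0 0 0 1;0.009 -0.36 0 0 0 0 1;0.011 -0.45 0 0 0 0 1;0.013 -0.54 0 0 0 0 1;0.014 -0.61 0 0 0 0 1;0.015 -0.65 0 0 0 0 1;0.015 -0.664 0 0 0 0 1")

```text
clock: 5.37
eef_pos: [464.7, 76.5, 182.2]
tool_rot: [-3.14, -0.003, -3.106]
force: [0.4, -0.3, -2.2]
width: 21.6
gripper_force: 58.6
```

Emit:
move_arm(rows="0 -0.03 0 0 0 0.01 1;0.003 -0.1 0 0 0 0.02 1;0.005 -0.18 0 0 0 0.03 1;0.007 -0.27 0 0 0 0.04 1;0.009 -0.36 0 0 0 0.05 1;0.011 -0.45 0 0 0 0.06 1;0.013 -0.54 0 0 0 0.07 1;0.014 -0.61 0 0 0 0.0745 1;0.015 -0.65 0 0 0 0.0745 1;0.015 -0.6639 0 0 0 0.0745 1;0.015 -0.6639 0 0 0 0.0745 1;0.015 -0.6639 0 0 0 0.0745 1")

```text
clock: 6.37
eef_pos: [469.1, -117.7, 182.7]
tool_rot: [3.141, -0.001, 3.066]
force: [-0.2, 0.5, -2.0]
width: 21.4
gripper_force: 58.7
```

Emit:
move_arm(rows="0 0 0.04 0 0 0 1;0 0 0.09 0 0 0 1;0 0 0.14 0 0 0 1;0 0 0.18 0 0 0 1;0 0 0.21 0 0 0 1;0 0 0.21 0 0 0 1;0 0 0.21 0 0 0 1;0 0 0.21 0 0 0 1")

```text
clock: 7.03
eef_pos: [469.6, -118.5, 120.5]
tool_rot: [3.141, 0.001, 3.065]
force: [0.0, 0.1, -1.3]
width: 21.2
gripper_force: 58.7
```

```bash
python3 - <<'E'
from cell import *
import cv2,numpy as np
from h import *
o=[]
for n,(x,y,w,h) in(("top",(300,235,130,80)),("scene",(310,160,130,130))):
    d=get_image(n); np.save(f"{n}2.npy",d,allow_pickle=True)
    c=cv2.resize(d["img"][y:y+h,x:x+w,::-1],None,fx=3,fy=3,interpolation=cv2.INTER_CUBIC);o.append(cv2.copyMakeBorder(c,0,390-c.shape[0],0,0,0))
cv2.imwrite("pics/g2.png",np.hstack(o)); s=read_state();print(s["eef_pos"],s["tool_rot"],s["force"],s["torque"],s["qpos"])
E
```

```text
[ 469.68999556 -118.90183204  120.6886454 ] [-3.14150179e+00  1.42978015e-03  3.06478305e+00] [-0.22133325  0.14760641 -0.77074768] [-0.00670771 -0.00164251 -0.00225135] [ 0.21843175  0.59540994 -0.04120486  2.08545298  0.05189747  0.46022823
  1.63182526]
```

View pics/g2.png

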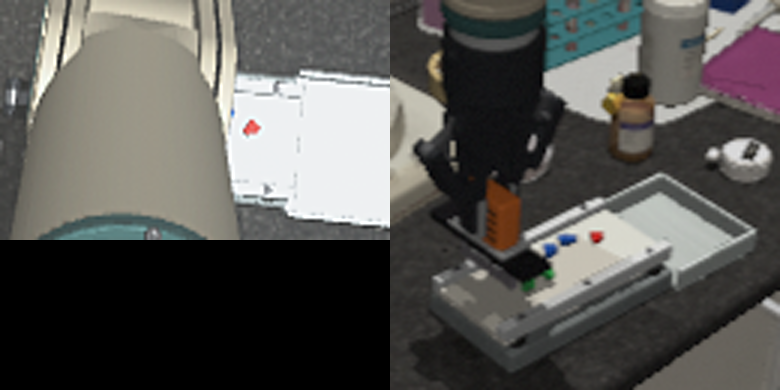

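Scene crop: the scraper is held level over the +y end, ahead of the lane, with the chips at (525–600,235–285), clear of it. The top view is blocked by the arm. I'll cross-check the x alignment, which has 3 mm of clearance.

```bash
python3 - <<'E'
from h import *
np.set_printoptions(suppress=True,precision=2,linewidth=170)
T=load("top");S=load("scene")
im=T["img"].astype(int);g=im.sum(2)//3
for c in(157,159,161,162,163): print(c,g[240:306,c].tolist())
for v in(247.5,298.25,256.25,287.5): print(v,onz(T,(160,v),53))
# far-rail top inner line seen in scene: profiles across rail at given station y
for n in("scene",):
    for y in(-170,-200,-240):
        xc=468.3+.077*(y+130)
        for nm,x0,z in(("far",35,42),("near",-35,42)):
            pr=[]
            for dx in np.arange(-8,8.1,1):
                p=proj(S,[xc+x0+dx,y,z]); pr.append(cv2.getRectSubPix(cv2.cvtColor(S["img"],cv2.COLOR_RGB2GRAY),(1,1),(float(p[0]),float(p[1])))[0,0])
            print(y,nm,pr)
E
```

```text
157 [97, 88, 93, 82, 81, 85, 91, 83, 69, 86, 84, 84, 83, 83, 85, 83, 81, 71, 124, 238, 253, 209, 55, 63, 69, 70, 68, 66, 68, 68, 67, 67, 67, 67, 67, 67, 67, 69, 70, 68, 68, 74, 64, 160, 255, 250, 247, 103, 78, 87, 88, 88, 88, 89, 90, 90, 88, 85, 105, 142, 62, 101, 87, 92, 92, 92]
159 [90, 106, 108, 119, 103, 106, 91, 84, 76, 90, 86, 85, 87, 86, 86, 87, 83, 74, 124, 235, 251, 249, 53, 63, 62, 60, 62, 61, 62, 67, 66, 64, 66, 67, 67, 66, 64, 65, 61, 60, 61, 64, 58, 150, 253, 246, 247, 100, 83, 90, 90, 90, 91, 91, 91, 91, 89, 95, 130, 142, 60, 89, 80, 74, 86, 87]
161 [89, 93, 87, 91, 90, 88, 92, 86, 77, 93, 88, 89, 89, 90, 89, 89, 87, 75, 158, 255, 248, 252, 254, 234, 219, 131, 135, 134, 135, 135, 134, 133, 134, 134, 134, 135, 135, 135, 134, 135, 133, 128, 183, 255, 250, 251, 251, 68, 87, 92, 93, 94, 93, 94, 94, 94, 91, 93, 135, 158, 55, 88, 94, 83, 82, 87]
162 [88, 91, 95, 93, 90, 89, 88, 79, 73, 96, 95, 95, 94, 96, 95, 96, 94, 85, 170, 255, 255, 255, 255, 255, 255, 255, 255, 255, 255, 255, 255, 255, 255, 255, 255, 255, 255, 255, 255, 255, 255, 255, 255, 255, 255, 255, 255, 84, 98, 102,
[... 1352 characters left out ...]
(209), np.uint8(208), np.uint8(205), np.uint8(201), np.uint8(197), np.uint8(194), np.uint8(191), np.uint8(195), np.uint8(204), np.uint8(210), np.uint8(213), np.uint8(213)]
-240 far [np.uint8(186), np.uint8(166), np.uint8(139), np.uint8(114), np.uint8(96), np.uint8(97), np.uint8(100), np.uint8(105), np.uint8(113), np.uint8(123), np.uint8(138), np.uint8(160), np.uint8(180), np.uint8(197), np.uint8(204), np.uint8(207), np.uint8(207)]
-240 near [np.uint8(155), np.uint8(176), np.uint8(193), np.uint8(203), np.uint8(210), np.uint8(212), np.uint8(211), np.uint8(208), np.uint8(205), np.uint8(202), np.uint8(200), np.uint8(199), np.uint8(203), np.uint8(208), np.uint8(212), np.uint8(214), np.uint8(214)]
```

Emit:
move_arm(rows="0 0 0.02 0 0 0 1;0 0 0.04 0 0 0 1;0 0 0.0533 0 0 0 1;0 0 0.0533 0 0 0 1;0 0 0.0533 0 0 0 1;0 0 0.0533 0 0 0 1")

```text
clock: 7.63
eef_pos: [469.1, -119.0, 103.9]
tool_rot: [3.142, -0.0, 3.064]
force: [0.2, -0.1, -1.6]
width: 21.3
gripper_force: 58.7
```

Emit:
move_arm(rows="0 0 0.0033 0 0 0 1;0 0 0.0067 0 0 0 1;0 0 0.0067 0 0 0 1;0 0 0.0067 0 0 0 1")

```text
clock: 7.97
eef_pos: [469.1, -119.0, 102.0]
tool_rot: [3.142, -0.0, 3.065]
force: [0.3, 0.2, -2.0]
width: 21.4
gripper_force: 58.7
```

```bash
python3 - <<'E'
from cell import *
for _ in range(1):
    s=read_state();print(s["eef_pos"],s["force"],s["torque"])
E
```

```text
[ 469.08630714 -118.9811387   101.99012172] [ 0.30027595  0.15074839 -2.03855508] [ 0.02550202  0.0067722  -0.03830318]
```

Baseline is Fz ≈ -1.8 N. I'll continue in 2 mm steps.

Emit:
move_arm(rows="0 0 0.0033 0 0 0 1;0 0 0.0067 0 0 0 1;0 0 0.0067 0 0 0 1")

```text
clock: 8.22
eef_pos: [469.0, -119.0, 99.8]
tool_rot: [3.142, -0.0, 3.064]
force: [0.4, -0.4, -1.0]
width: 21.7
gripper_force: 58.7
```

Emit:
move_arm(rows="0 0 0.002 0 0 0 1;0 0 0.0033 0 0 0 1;0 0 0.0033 0 0 0 1")

```text
clock: 8.47
eef_pos: [469.1, -119.0, 98.9]
tool_rot: [3.142, -0.0, 3.065]
force: [0.5, -0.5, -1.9]
width: 21.8
gripper_force: 58.7
```

Emit:
move_arm(rows="0 0 0.0033 0 0 0 1;0 0 0.005 0 0 0 1;0 0 0.005 0 0 0 1")

```text
clock: 8.72
eef_pos: [469.0, -119.0, 97.4]
tool_rot: [3.142, -0.0, 3.064]
force: [-0.5, 0.0, -1.6]
width: 21.6
gripper_force: 58.7
```

Emit:
move_arm(rows="0 0 0.0033 0 0 0 1;0 0 0.005 0 0 0 1;0 0 0.005 0 0 0 1")

```text
clock: 8.97
eef_pos: [469.0, -119.0, 95.8]
tool_rot: [3.142, -0.0, 3.065]
force: [-0.3, -0.3, -1.5]
width: 21.3
gripper_force: 58.7
```

Emit:
move_arm(rows="0 0 0.0033 0 0 0 1;0 0 0.005 0 0 0 1;0 0 0.005 0 0 0 1")

```text
clock: 9.22
eef_pos: [469.0, -119.0, 94.3]
tool_rot: [3.142, -0.0, 3.065]
force: [-0.1, 0.3, -2.2]
width: 21.3
gripper_force: 58.7
```

Emit:
move_arm(rows="0 0 0.0033 0 0 0 1;0 0 0.005 0 0 0 1;0 0 0.005 0 0 0 1")

```text
clock: 9.47
eef_pos: [469.0, -119.0, 92.9]
tool_rot: [3.142, -0.0, 3.064]
force: [-0.8, 1.4, -2.9]
width: 21.3
gripper_force: 58.7
```

```bash
python3 - <<'E'
from cell import *
s=read_state();print(s["eef_pos"],s["tool_rot"],s["force"],s["torque"])
E
```

```text
[ 469.03012755 -119.00585556   92.86672098] [ 3.14156727e+00 -2.19015423e-04  3.06443148e+00] [-0.81872109  1.41348799 -2.85110768] [-0.0211831   0.02756893  0.01815279]
```

Emit:
move_arm(rows="0 0 0.0033 0 0 0 1;0 0 0.005 0 0 0 1;0 0 0.005 0 0 0 1")

```text
clock: 9.72
eef_pos: [469.0, -119.0, 91.4]
tool_rot: [3.142, -0.0, 3.064]
force: [0.1, -0.2, -2.0]
width: 21.5
gripper_force: 58.7
```

Emit:
move_arm(rows="0 0 0.002 0 0 0 1;0 0 0.0033 0 0 0 1;0 0 0.0033 0 0 0 1")

```text
clock: 9.97
eef_pos: [469.1, -119.0, 90.4]
tool_rot: [3.142, -0.0, 3.065]
force: [0.5, 0.4, -2.0]
width: 21.3
gripper_force: 58.7
```

```bash
python3 - <<'E'
from cell import *
s=read_state();print(s["eef_pos"],s["tool_rot"],s["force"],s["torque"])
E
```

```text
[ 469.08064361 -118.99859828   90.41547476] [ 3.14155465e+00 -1.40502661e-04  3.06450242e+00] [ 0.49528786  0.38310055 -2.02974814] [-0.00822028  0.00475194  0.06274731]
```

Emit:
move_arm(rows="0 0 0.002 0 0 0 1;0 0 0.0033 0 0 0 1;0 0 0.0033 0 0 0 1")

```text
clock: 10.22
eef_pos: [469.1, -119.0, 89.5]
tool_rot: [3.142, 0.0, 3.065]
force: [0.5, 1.0, -1.5]
width: 21.6
gripper_force: 58.7
```

Emit:
move_arm(rows="0 0 0.002 0 0 0 1;0 0 0.0033 0 0 0 1;0 0 0.0033 0 0 0 1")

```text
clock: 10.47
eef_pos: [469.1, -119.0, 88.8]
tool_rot: [-3.142, 0.0, 3.065]
force: [-1.0, -0.3, 3.9]
width: 21.4
gripper_force: 59.2
```

```bash
python3 - <<'E'
from cell import *
s=read_state();print(s["eef_pos"],s["tool_rot"],s["force"],s["torque"])
E
```

```text
[ 469.13947189 -119.00384373   88.83523567] [-3.14155194e+00  1.75543263e-04  3.06451549e+00] [-0.97902057 -0.26058805  3.90080727] [ 0.12144218  0.23569253 -0.02334162]
```

Contact is at TCP z ≈ 89, so the edge is about 27 mm below the origin. That fits the plate; a rail contact would give only about 19 mm. I'll wipe in chunks and watch the force.

Emit:
move_arm(rows="0 0 0.001 0 0 0 1;0 0 0.001 0 0 0 1;0 -0.003 0.001 0 0 0 1;0 -0.008 0.001 0 0 0 1;0 -0.015 0.001 0 0 0 1;0 -0.025 0.001 0 0 0 1;0 -0.035 0.001 0 0 0 1;0 -0.045 0.001 0 0 0 1;0 -0.05 0.001 0 0 0 1")

```text
clock: 11.22
eef_pos: [468.9, -132.8, 88.7]
tool_rot: [3.14, 0.002, 3.065]
force: [0.0, 4.5, 5.3]
width: 21.3
gripper_force: 59.5
```

```bash
python3 - <<'E'
from cell import *
s=read_state();print(s["eef_pos"],s["tool_rot"],s["force"],s["torque"])
E
```

```text
[ 468.87383401 -132.8382937    88.66084284] [3.14019313e+00 1.62339028e-03 3.06549331e+00] [0.02503408 4.45442295 5.33982268] [ 1.03572424 -0.02872758  0.01567192]
```

Emit:
move_arm(rows="0 -0.01 0 0 0 0 1;0 -0.02 0 0 0 0 1;0 -0.03 0 0 0 0 1;0 -0.04 0 0 0 0 1;0 -0.05 0 0 0 0 1;0 -0.06 0 0 0 0 1;0 -0.07 0 0 0 0 1;0 -0.08 0 0 0 0 1;0 -0.09 0 0 0 0 1;0 -0.1 0 0 0 0 1")

```text
clock: 12.05
eef_pos: [466.7, -162.5, 88.7]
tool_rot: [3.14, 0.002, 3.066]
force: [0.3, 4.4, 5.3]
width: 21.2
gripper_force: 59.6
```

```bash
python3 - <<'E'
from cell import *
s=read_state();print(s["eef_pos"],s["tool_rot"],s["force"],s["torque"])
E
```

```text
[ 466.71843253 -162.46999128   88.66960701] [3.14000028e+00 1.70711499e-03 3.06587291e+00] [0.28051995 4.38945886 5.29194201] [ 1.10901642 -0.0937495  -0.02980462]
```

Emit:
move_arm(rows="0 -0.01 0 0 0 0 1;0 -0.02 0 0 0 0 1;0 -0.03 0 0 0 0 1;0 -0.04 0 0 0 0 1;0 -0.05 0 0 0 0 1;0 -0.06 0 0 0 0 1;0 -0.07 0 0 0 0 1;0 -0.08 0 0 0 0 1;0 -0.09 0 0 0 0 1;0 -0.1 0 0 0 0 1;0 -0.11 0 0 0 0 1;0 -0.12 0 0 0 0 1")

```text
clock: 13.05
eef_pos: [463.9, -198.3, 88.7]
tool_rot: [3.14, 0.002, 3.066]
force: [0.6, 4.9, 6.1]
width: 20.9
gripper_force: 59.6
```

```bash
python3 - <<'E'
from cell import *
import cv2
s=read_state();print(s["eef_pos"],s["tool_rot"],s["force"],s["torque"])
o=[]
for n,(x,y,w,h) in(("top",(310,235,140,80)),("scene",(310,160,130,130))):
    d=get_image(n)
    c=cv2.resize(d["img"][y:y+h,x:x+w,::-1],None,fx=3,fy=3,interpolation=cv2.INTER_CUBIC);o.append(cv2.copyMakeBorder(c,0,390-c.shape[0],0,0,0))
cv2.imwrite("pics/g3.png",cv2.hconcat(o))
E
```

```text
[ 463.91470321 -198.3022349    88.67236958] [3.13995344e+00 1.52374695e-03 3.06597330e+00] [0.5806631  4.88801047 6.05736466] [ 1.07145791 -0.06972587 -0.03284294]
```

View pics/g3.png

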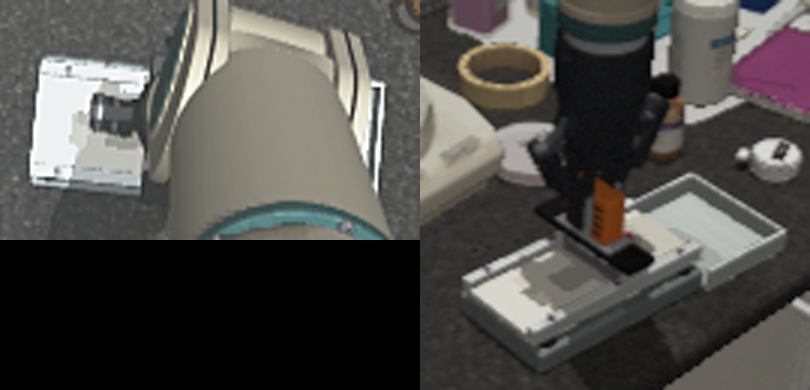

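The plate behind the blade is clear, and the red chip shows ahead of it at about (628,237). I'll continue.

Emit:
move_arm(rows="0 -0.01 0 0 0 0 1;0 -0.02 0 0 0 0 1;0 -0.03 0 0 0 0 1;0 -0.04 0 0 0 0 1;0 -0.05 0 0 0 0 1;0 -0.06 0 0 0 0 1;0 -0.07 0 0 0 0 1;0 -0.08 0 0 0 0 1;0 -0.09 0 0 0 0 1;0 -0.1 0 0 0 0 1;0 -0.11 0 0 0 0 1;0 -0.12 0 0 0 0 1")

```text
clock: 14.15
eef_pos: [461.1, -234.0, 88.6]
tool_rot: [3.14, 0.001, 3.066]
force: [1.1, 4.3, 6.3]
width: 21.0
gripper_force: 59.6
```

Emit:
move_arm(rows="0 -0.01 0 0 0 0 1;0 -0.02 0 0 0 0 1;0 -0.03 0 0 0 0 1;0 -0.04 0 0 0 0 1;0 -0.05 0 0 0 0 1;0 -0.06 0 0 0 0 1;0 -0.07 0 0 0 0 1;0 -0.08 0 0 0 0 1;0 -0.09 0 0 0 0 1;0 -0.1 0 0 0 0 1;0 -0.11 0 0 0 0 1;0 -0.12 0 0 0 0 1")

```text
clock: 15.15
eef_pos: [458.3, -270.0, 88.6]
tool_rot: [3.14, 0.001, 3.066]
force: [0.4, 3.5, 6.3]
width: 21.3
gripper_force: 59.6
```

```bash
python3 - <<'E'
from cell import *
s=read_state();print(s["eef_pos"],s["tool_rot"],s["force"],s["torque"])
E
```

```text
[ 458.28249208 -269.95184393   88.63120152] [3.13971608e+00 1.08014965e-03 3.06580828e+00] [0.44306172 3.53744985 6.31193186] [ 1.15146154 -0.11921513  0.02259675]
```

Emit:
move_arm(rows="0 -0.01 0 0 0 0 1;0 -0.02 0 0 0 0 1;0 -0.03 0 0 0 0 1;0 -0.04 0 0 0 0 1;0 -0.05 0 0 0 0 1;0 -0.06 0 0 0 0 1;0 -0.07 0 0 0 0 1;0 -0.08 0 0 0 0 1;0 -0.09 0 0 0 0 1;0 -0.09 0 0 0 0 1")

```text
clock: 15.98
eef_pos: [454.8, -299.6, 88.0]
tool_rot: [-3.141, -0.0, 3.063]
force: [-0.7, -0.3, -1.9]
width: 21.4
gripper_force: 58.6
```

Emit:
move_arm(rows="0 0 -0.03 0 0 0 1;0 0 -0.08 0 0 0 1;0 0 -0.13 0 0 0 1;0 0 -0.19 0 0 0 1;0 0 -0.25 0 0 0 1;0 0 -0.3 0 0 0 1;0 0 -0.316 0 0 0 1;0 0 -0.316 0 0 0 1")

```text
clock: 16.65
eef_pos: [456.0, -298.8, 184.6]
tool_rot: [-3.14, 0.003, 3.065]
force: [-0.0, 0.1, -1.0]
width: 21.3
gripper_force: 58.7
```

Emit:
move_arm(rows="0 0.03 0 0 0 0 1;0 0.1 0 0 0 0 1;0 0.19 0 0 0 0 1;0 0.28 0 0 0 0 1;0 0.37 0 0 0 0 1;0 0.46 0 0 0 0 1;0 0.55 0 0 0 0 1;0 0.64 0 0 0 0 1;0 0.7 0 0 0 0 1;0 0.73 0 0 0 0 1;0 0.73 0 0 0 0 1;0 0.73 0 0 0 0 1")

```text
clock: 17.65
eef_pos: [471.6, -80.4, 182.5]
tool_rot: [-3.141, -0.001, 3.065]
force: [1.0, -0.6, -2.0]
width: 21.5
gripper_force: 58.7
```

```bash
python3 - <<'E'
from cell import *
import cv2
from h import *
s=read_state();print(s["eef_pos"],s["tool_rot"],s["force"])
o=[]
for n,(x,y,w,h) in(("top",(310,235,140,80)),("scene",(310,160,130,130))):
    d=get_image(n); np.save(f"{n}3.npy",d,allow_pickle=True)
    c=cv2.resize(d["img"][y:y+h,x:x+w,::-1],None,fx=3,fy=3,interpolation=cv2.INTER_CUBIC);o.append(cv2.copyMakeBorder(c,0,390-c.shape[0],0,0,0))
cv2.imwrite("pics/g4.png",cv2.hconcat(o))
c0=np.array([469.147,-119,88.2])+np.array([.0769,.997,0])*300*(-.05-.1-.12-.12-.12-.09+.73); c0[2]+=94.8
print(c0,move(c0,[np.pi,0,np.pi-.077],[462.2,279.4,183],[np.pi,0,np.pi+.04]))
E
```

```text
[471.59552453 -80.35317687 182.4562184 ] [-3.14107077e+00 -1.38192662e-03  3.06515960e+00] [ 1.00311513 -0.63183532 -1.95655961]
[472.1461 -80.117  183.    ] [ 0.1252  1.1923  0.      0.      0.     -0.0745]
```

View pics/g4.png

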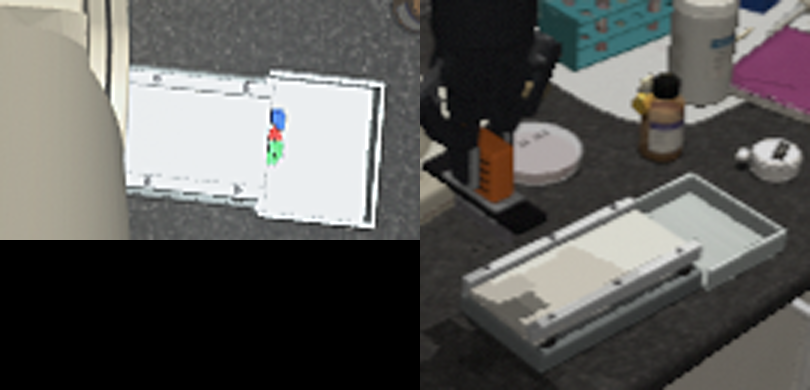

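All chips lie in the pan near the plate end, at crop (277,118–155), and the plate is empty. I'll return to the bay.

Emit:
move_arm(rows="0.003 0.03 0 0 0 0 1;0.01 0.1 0 0 0 0 1;0.018 0.18 0 0 0 0 1;0.027 0.27 0 0 0 0 1;0.036 0.36 0 0 0 0 1;0.045 0.45 0 0 0 0 1;0.054 0.53 0 0 0 0 1;0.0626 0.58 0 0 0 0 1;0.0626 0.596 0 0 0 0 1")

```text
clock: 18.5
eef_pos: [466.8, 102.6, 183.0]
tool_rot: [3.14, -0.0, 3.068]
force: [0.7, -0.7, -2.2]
width: 21.1
gripper_force: 58.8
```

Emit:
move_arm(rows="0.003 0.03 0 0 0 -0.01 1;0.01 0.1 0 0 0 -0.02 1;0.018 0.18 0 0 0 -0.03 1;0.027 0.27 0 0 0 -0.04 1;0.036 0.36 0 0 0 -0.05 1;0.045 0.45 0 0 0 -0.06 1;0.054 0.53 0 0 0 -0.0745 1;0.0626 0.58 0 0 0 -0.0745 1;0.0626 0.5963 0 0 0 -0.0745 1;0.0626 0.5963 0 0 0 -0.0745 1;0.0626 0.5963 0 0 0 -0.0745 1;0.0626 0.5963 0 0 0 -0.0745 1")

```text
clock: 19.5
eef_pos: [462.7, 277.0, 182.9]
tool_rot: [-3.14, -0.0, -3.105]
force: [0.3, -0.5, -1.8]
width: 21.2
gripper_force: 58.8
```

```bash
python3 - <<'E'
from cell import *
import cv2
from h import *
o=[]
for n,(x,y,w,h) in(("top",(120,230,140,80)),("scene",(150,240,130,130))):
    d=get_image(n); np.save(f"{n}4.npy",d,allow_pickle=True)
    c=cv2.resize(d["img"][y:y+h,x:x+w,::-1],None,fx=3,fy=3,interpolation=cv2.INTER_CUBIC);o.append(cv2.copyMakeBorder(c,0,390-c.shape[0],0,0,0))
cv2.imwrite("pics/g5.png",cv2.hconcat(o))
s=read_state();print(s["eef_pos"],s["tool_rot"],s["force"])
E
```

```text
[462.65469361 277.49942459 183.01270214] [-3.14051094e+00 -1.45967001e-04 -3.10419306e+00] [-0.49642491 -1.32669703 -1.69594312]
```

View pics/g5.png

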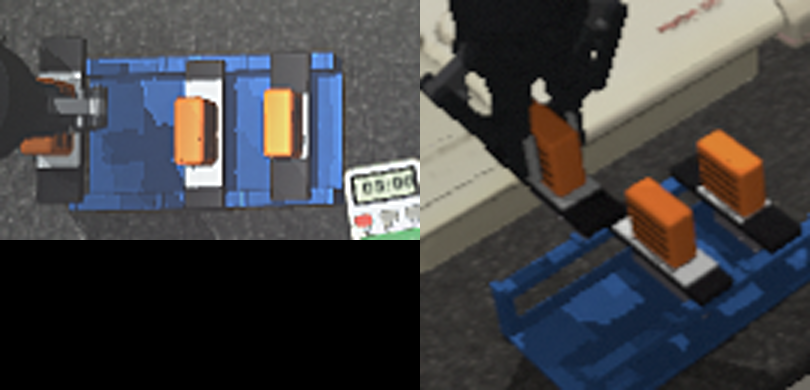

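The scraper is above the empty left bay, aligned as it was before. I'll lower it partway first and check y.

Emit:
move_arm(rows="0 0 0.04 0 0 0 1;0 0 0.09 0 0 0 1;0 0 0.13 0 0 0 1;0 0 0.13 0 0 0 1;0 0 0.13 0 0 0 1;0 0 0.13 0 0 0 1")

```text
clock: 20.1
eef_pos: [462.8, 279.2, 144.6]
tool_rot: [3.141, 0.001, -3.102]
force: [0.1, 0.3, -1.6]
width: 21.2
gripper_force: 58.8
```

Emit:
move_arm(rows="0 0 0.05 0 0 0 1;0 0 0.1 0 0 0 1;0 0 0.15 0 0 0 1;0 0 0.18 0 0 0 1;0 0 0.2 0 0 0 1;0 0 0.215 0 0 0 1;0 0 0.225 0 0 0 1;0 0 0.225 0 0 0 1;0 0 0.225 0 0 0 1")

```text
clock: 20.85
eef_pos: [462.5, 279.6, 76.9]
tool_rot: [3.141, 0.001, -3.102]
force: [-0.4, 0.5, -2.4]
width: 21.4
gripper_force: 58.9
```

Emit:
move_arm(rows="0 0 0.005 0 0 0 1;0 0 0.01 0 0 0 1;0 0 0.01 0 0 0 1;0 0 0.01 0 0 0 1")

```text
clock: 21.18
eef_pos: [462.5, 279.6, 73.7]
tool_rot: [3.141, 0.001, -3.102]
force: [0.7, -0.6, -1.9]
width: 21.4
gripper_force: 59.1
```

Emit:
move_arm(rows="0 0 0.0017 0 0 0 1;0 0 0.0033 0 0 0 1;0 0 0.0033 0 0 0 1;0 0 0.0033 0 0 0 1")

```text
clock: 21.52
eef_pos: [462.5, 279.5, 73.7]
tool_rot: [3.141, 0.001, -3.102]
force: [-0.8, -1.3, 9.6]
width: 21.4
gripper_force: 60.4
```

Bar seated on the beams. I'll release to closure 0 and rise.

Emit:
move_arm(rows="0 0 -0.002 0 0 0 0.4;0 0 -0.002 0 0 0 0.2;0 0 -0.002 0 0 0 0;0 0 -0.002 0 0 0 0;0 0 -0.002 0 0 0 0;0 0 -0.002 0 0 0 0;0 0 -0.002 0 0 0 0")

```text
clock: 22.1
eef_pos: [462.2, 279.4, 73.0]
tool_rot: [-3.142, -0.0, -3.102]
force: [0.3, 0.3, -0.5]
width: 42.4
gripper_force: 0.0
```

Emit:
move_arm(rows="0 0 -0.02 0 0 0 0;0 0 -0.05 0 0 0 0;0 0 -0.1 0 0 0 0;0 0 -0.15 0 0 0 0;0 0 -0.2 0 0 0 0;0 0 -0.26 0 0 0 0;0 0 -0.33 0 0 0 0;0 0 -0.4 0 0 0 0;0 0 -0.4 0 0 0 0")

```text
clock: 22.85
eef_pos: [464.4, 280.9, 197.8]
tool_rot: [3.137, 0.007, -3.102]
force: [0.0, -1.1, 1.2]
width: 42.4
gripper_force: 0.0
```

Emit:
move_arm(rows="0.05 0 0 0 0 0 0;0.15 0 0 0 0 0 0;0.25 0 -0.05 0 0 0 0;0.35 0 -0.1 0 0 0 0;0.35 0 -0.1 0 0 0 0;0.35 0 -0.1 0 0 0 0")

```text
clock: 23.35
eef_pos: [356.5, 275.6, 224.3]
tool_rot: [3.14, 0.002, -3.099]
force: [0.7, 0.3, 0.8]
width: 43.0
gripper_force: 0.0
```

```bash
python3 - <<'E'
from cell import *
import cv2
from h import *
np.set_printoptions(suppress=True,precision=1)
o=[];D={}
for n,(x,y,w,h) in(("top",(120,230,130,100)),("scene",(170,270,130,100))):
    d=get_image(n); D[n]=d
    o.append(cv2.resize(d["img"][y:y+h,x:x+w,::-1],None,fx=3,fy=3,interpolation=cv2.INTER_CUBIC))
t=D["top"];p=cv2.resize(t["img"][245:315,310:440,::-1],None,fx=3,fy=3,interpolation=cv2.INTER_CUBIC)
o2=cv2.hconcat([p,np.zeros_like(p)])
cv2.imwrite("pics/g6.png",cv2.vconcat([cv2.hconcat(o),o2]))
for nm,lo,hi in(("blue",(100,90,60),(130,255,255)),("green",(45,80,60),(90,255,255)),("red",(0,120,60),(8,255,255))):
    m=cv2.inRange(cv2.cvtColor(t["img"],cv2.COLOR_RGB2HSV),lo,hi);m[:, :325]=0;m[:,440:]=0;m[:253]=0;m[305:]=0
    k,l,st,c=cv2.connectedComponentsWithStats(m)
    for i in range(1,k): print(nm,st[i],onz(t,c[i],8))
s=read_state();print(s["eef_pos"],s["force"])
E
```

```text
blue [400 271   5   7  26] [ 477.4 -292.9    8. ]
green [399 282   5   8  29] [ 450.5 -290.1    8. ]
red [400 277   4   5  12] [ 465.4 -290.6    8. ]
[358.2 275.3 223.4] [ 0.1  0.4 -0.1]
```

View pics/g6.png

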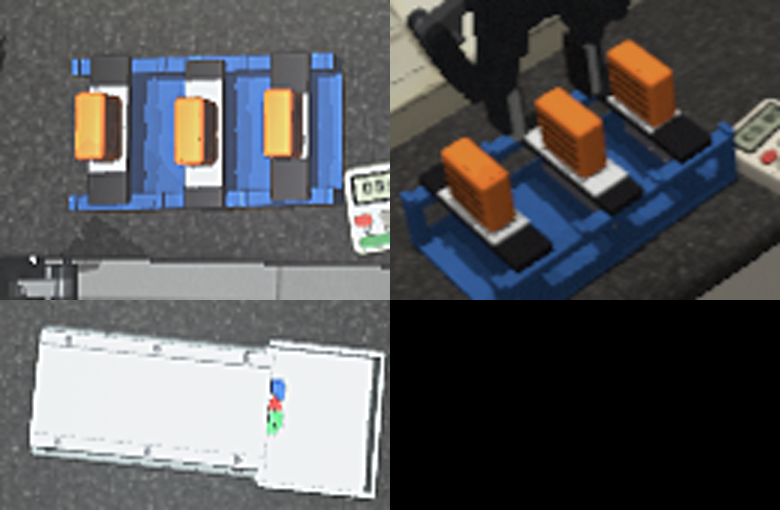

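The scraper hangs in its original bay and the other two haven't moved. Blue, green and red all lie in the pan at about station y = -101 mm, and the plate is clear.

```bash
python3 -c "
from cell import *
print(finish_job())"
```

```text
the job is handed in; nothing more can be done
None
```

I wiped the plate with the 64 mm scraper (scraper_b), hung it back in its bay and handed the job in at about 23.5 s. The last pictures show the plate clear, the other two scrapers in place and chips of all three colours in the pan, though some overlap so I could not count all five; no verdict came back.

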